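# Fetch the drill chuck from the accessory bin

### The arm

A 7-joint arm with a two-finger parallel gripper is mounted at the origin on the work surface. World frame = base frame: x ahead of the robot, y to its left, z up, the work surface at z = 0. Lengths are in m, angles in rad, forces in N, time in s.
With the tool pointing down it reaches from about 0.425 to 0.825 m from the base axis. Payload 3.6 kg.
Tool frame: the origin (TCP) lies between the finger pads; the fingertips stand 25 mm ahead of it and the grasp point (between the pads) lies 6 mm ahead of it; z points along the fingers, y is the line along which they close (so a half turn about z gives the same grasp; the last joint's range is limited). The gripper opens to 85 mm and grips with 20 to 120 N. Pads are 22 mm wide; open, the fingers measure 114 mm over their backs; the gripper's body (76 mm by 85 mm) begins 54 mm behind the grasp point. The pads swing forward as they close: fully open they stand 13 mm farther back than shut.
Start: joints at [1.095, 0.615, -0.013, 1.423, 0.008, 1.103, -0.04], TCP at [0.282, -0.586, 0.256] pointing down, gripper open.
Joint ranges: [-3.12, 3.12], [-0.3, 2.06], [-1.34, 1.32], [0.26, 2.42], [-1.36, 4.5], [0.01, 1.98], [-2.84, 2.84]. Speed limits (rad/s): [2.79, 2.79, 3.14, 3.14, 3.14, 3.14, 3.14].

### API

Orientations are given as a unit quaternion [x, y, z, w].
In Python, from cell import state, imaging, ticket gives the robot as it stands.
- The arm moves only by the shell command python3 -m handwheel 'ROWS' [OPENING] [FORCE]. ROWS is JSON, a list of rows, each an object of numbers: "x", "y", "z": the shift along the tool's x, y, z in m; "wx", "wy", "wz": the turn, a rotation vector about the tool's x, y, z in rad. In form: [{"x": .., "y": .., "z": .., "wx": .., "wy": .., "wz": ..}, ...]. A call has 1 to 12 rows; each row shifts and turns the commanded pose from where the row before left it, along the tool's axes as they then stand; what a row does not reach is not made up. A row lasts 1/10 s, in which the tool goes at most 50 mm and 8.59 degrees, less where a joint would pass 70% of its speed; a pose out of reach is approached as far as the arm can. A call with a gripper value outside its range is refused whole. OPENING is the opening in per cent of the stroke, from 0 (shut) to 100 (fully open), set as the call begins (- or left out, the last holds). The fingers move at their own pace and stop on an object; FORCE is the grip in N (left out, the last holds). Time passes only in rows, so rows that do not move let the fingers close. It gives the time, the measured TCP pose, the force, the opening and the grip force at its end, in the units of the state.
- state(): the state, without advancing time (a new reading comes with each control period).
- imaging.grab_frame(name): name is "scene" or "top" or "wrist"; returns a dict with "pixels" (480x640x3 uint8, blue, green, red), "z_map" (480x640 float32, m along the optical axis (not along the pixel's ray), 0 where there is no reading), "intrinsics" (3x3 intrinsics, pixels), "dist" ([k1, k2, p1, p2, k3] as OpenCV has them; the pictures are not rectified), "rvec" (rotation vector, rad) and "tvec" (3), from world to camera coordinates, as OpenCV has them. Camera axes: x right, y down, z forward; pixel columns grow to the right and rows downward; lengths in m; the calibration is good to about 2 mm. A picture is of the moment at which its call begins.
- ticket.close_job(): hands the job in; it is judged then, once.
The state is a dict: "time_s": time; "joint_positions": joint angles; "qvel": joint speeds; "effort": joint torques, N m; "ee_pos": TCP position; "eef_rot": TCP orientation; "force": force on the tool from outside, world axes, zero at the start; "ft_torque": the same for the moment, N m; "finger_gap": opening from 0.0 (shut) to 1.0 (fully open); "finger_force": force on a finger pad.
Only numpy, scipy, OpenCV 4.12 (cv2) and the standard library are available. Lean on these libraries where they do the work, as an engineer would, in place of code of your own. Each camera call takes 0.05 s, during which the arm holds its last target. There are 200 camera calls.

### The job

A square wooden turning blank lies across the lathe accessory bin, over the drill chuck. First move the blank away and lay it flat on the wooden board, then lift the drill chuck out of the bin and set it down (do not drop it) upright, jaws up, with its whole base on the round rubber mat. Leave the revolving centre and the faceplate standing in the bin, and do not push about the wooden bowl or the tin.

Things in the scene. Friction and masses are not known exactly. Their poses are not given: they have to be found in the camera images.
- bin: Grey open plastic bin fixed to the bench, 170 (x) x 274 (y) x 76 high, walls and floor 5 thick. Origin: centre of its underside; x along its short side, y along its long side, z up. Three steel lathe accessories stand in a row along its y axis, about 88 apart, in any order: the drill chuck, the revolving centre and the faceplate.
- blank: Loose square wooden bar, 240 (x) x 35 x 35, about 0.2 kg. At the start it lies on the two long rims of the bin (its underside 76 above the bench), across the bin's short direction, directly over the drill chuck. Origin: centre of its starting underside; x along its length, z up at the start.
- blank_mid (a point): The centre of the wooden blank (17.5 above its underside).
- board: Flat wooden board fixed to the bench, 260 (x) x 150 (y) x 12 thick. Origin: centre of its underside. It and the mat lie to the left and the right of the bin, either way round.
- mat: Round black rubber mat fixed to the bench, diameter 130, 6 thick. Origin: centre of its underside.
- chuck: Steel drill chuck, the thing to fetch, 64 tall, about 0.5 kg, standing in the bin with its jaws up. From below: dark body of diameter 40 up to height 20, straight sleeve of diameter 48 from 20 to 48 (grip it here) with a ring of small teeth at its top, cone and three jaws up to 64. Origin: centre of its underside; z up through the jaws.
- centre: Steel revolving centre, to be left alone in the bin: cylinder of diameter 36, with a conical point at the top, 64 tall. Origin: centre of its underside, z up.
- faceplate: Steel faceplate, to be left alone in the bin: disc of diameter 68 and 9 thick with a hub of diameter 34 on top, 32 tall in all. Origin: centre of its underside, z up.
- bowl: Dark wooden turned bowl beyond the bin, to be left alone, diameter 110, 45 tall. Origin: centre of its underside.
- tin: Round tin of wax beyond the bin, to be left alone, diameter 76, 55 tall. Origin: centre of its underside.
There are look-alikes about, which are no part of the job. Of the things shaped like the mat, the black one is meant. What is shaped like the chuck but purple is not meant.

How it is judged:
On the way, in this order (a step that is already met when the one before it is completed fails the run):
1. the blank lies flat on the board, let go (x of blank_mid in the frame of board between -0.13 and 0.13 m and y of blank_mid in the frame of board between -0.075 and 0.075 m and z of blank_mid in the frame of board between 0.022 and 0.037 m and contact force between blank and the fingers below 0.1 N), for 0.2 s.
2. the chuck is brought down upright onto the mat while still held by the fingers (its base less than 10 mm above the mat) (horizontal distance between chuck and mat below 0.05 m and z of chuck in the frame of mat below 0.016 m and angle between chuck's own z axis and vertical below 0.3 rad and contact force between chuck and the fingers above 1 N), for 0.05 s.
At the end, for the whole second after the job is handed in: The blank lies flat (within about 7 degrees) at rest on the board, its centre over the board. The drill chuck stands upright (within about 8 degrees), at rest, on the mat with its whole base on it (axis within 47 mm of the mat's centre). The revolving centre and the faceplate still stand in the bin (x of blank_mid in the frame of board between -0.13 and 0.13 m and y of blank_mid in the frame of board between -0.075 and 0.075 m and z of blank_mid in the frame of board between 0.022 and 0.037 m and angle between blank's own x axis and vertical between 1.45 and 1.69 rad and horizontal distance between chuck and mat below 0.047 m and z of chuck in the frame of mat between 0.003 and 0.01 m and angle between chuck's own z axis and vertical below 0.15 rad and linear speed of each of chuck, blank below 0.02 m/s and distance between each of centre, faceplate and bin below 0.16 m and angle between each of centre, faceplate's own z axis and vertical below 0.3 rad); the robot touches nothing.
It fails at once if the revolving centre or the faceplate is knocked over or taken out of the bin (angle between any of centre, faceplate's own z axis and vertical above 0.6 rad or distance between any of centre, faceplate and bin above 0.17 m).
It fails at once if the bowl or the tin is pushed more than 40 mm (distance of any of bowl, tin from where it was at the start of the episode above 0.04 m).
It also fails if it takes over 64 s, if anything falls off the work surface, if the arm or the gripper's body presses on something with over 40 N, if the wrist force passes 120 N, or if a joint passes its speed limit or range.

## Working session

There is one attempt and no reset: what is moved stays moved. The work goes in short steps, Python scripts to look and compute and a shell command to move; the robot and the scene stay as the last step left them, time stands still between calls to the robot, and variables do not carry over. Pictures are saved under pics/ and viewed, at most 10 in all, crops included, and the job is handed in when it is done.

```bash
mkdir -p pics; cat > h.py <<'E'
import numpy as np, cv2
from cell import state, imaging, ticket
from scipy.spatial.transform import Rotation as R
def grab(n):
    f=imaging.grab_frame(n); return f
def world(f):
    K=np.array(f["intrinsics"],float);d=np.array(f["dist"],float);z=f["z_map"]
    v,u=np.mgrid[0:480,0:640]
    p=cv2.undistortPoints(np.stack([u,v],-1).reshape(-1,1,2).astype(float),K,d).reshape(480,640,2)
    c=np.dstack([p[...,0]*z,p[...,1]*z,z])
    Rm=cv2.Rodrigues(np.array(f["rvec"],float))[0];t=np.array(f["tvec"],float).ravel()
    w=(c-t)@Rm
    w[z==0]=np.nan
    return w
E
python3 - <<'E'
from h import *
for n in("top","scene"):
    f=grab(n);cv2.imwrite(f"pics/{n}0.png",f["pixels"]);np.savez(f"{n}0.npz",w=world(f),p=f["pixels"])
print(state())
E
```

```text
{'time_s': 0.1, 'joint_positions': array([ 1.09550143,  0.61581619, -0.01264688,  1.42475528,  0.00811339,
        1.10341375, -0.04038775]), 'qvel': array([ 0.00087229, -0.00243644,  0.00022054, -0.00357126, -0.00091335,
       -0.00073733, -0.00136647]), 'effort': array([ 1.32861569e-03, -4.70378816e+01,  2.60298466e-01, -1.71567982e+01,
        1.00880422e-02,  5.91518634e-03,  6.34769080e-06]), 'ee_pos': array([ 0.28176697, -0.58504399,  0.25525243]), 'eef_rot': array([ 9.74915598e-01,  2.22571797e-01, -2.72461356e-04, -1.13905335e-03]), 'force': array([ 0.43098976, -0.18891326, -0.11332863]), 'ft_torque': array([ 0.01028068, -0.01246619, -0.02435924]), 'finger_force': 0.0, 'finger_gap': 0.998053554721891}
```

View pics/top0.png

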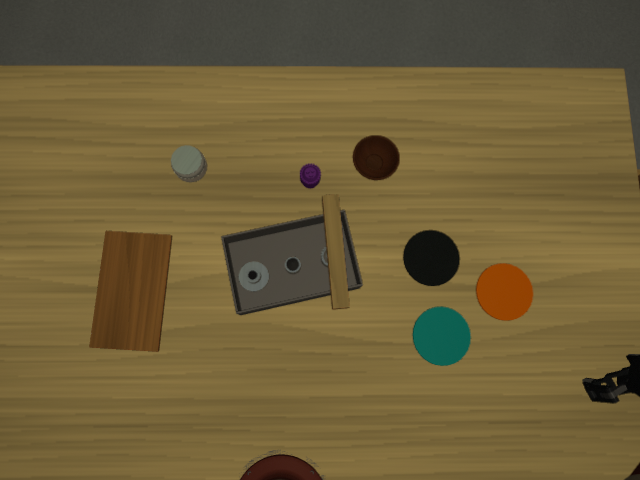

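View pics/scene0.png

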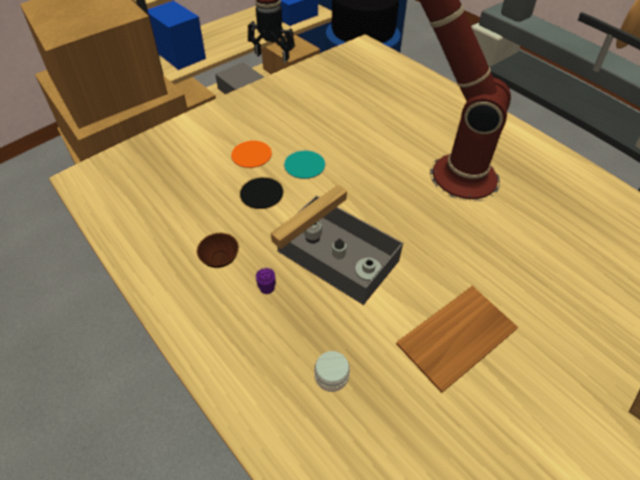

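The top view shows the board at (131,291), the bin at (291,262), the blank at (336,252) over the chuck, and the black mat at (431,258). The tin is at (188,162), the bowl at (376,157) and the purple decoy at (310,176).

```bash
python3 - <<'E'
from h import *
D=np.load("top0.npz");w=D["w"];p=D["p"];hsv=cv2.cvtColor(p,cv2.COLOR_BGR2HSV)
X,Y,Z=w[...,0],w[...,1],w[...,2]
v,u=np.mgrid[0:480,0:640]
def rect(m,n):
    m=cv2.morphologyEx(m.astype(np.uint8),cv2.MORPH_OPEN,np.ones((3,3)))
    q=w[m>0][:,:2].astype(np.float32);r=cv2.minAreaRect(q*1000);print(n,len(q),"rect c,size,ang",r,"medz",np.median(Z[m>0]),"mean",q.mean(0))
box=lambda a,b,c,d:(u>=a)&(u<b)&(v>=c)&(v<d)
rect(box(310,360,185,320)&(Z>.095),"blank")
rect(box(80,180,220,360)&(Z>.007),"board")
rect(box(215,370,200,320)&(Z>.06)&(Z<.09)&(hsv[...,1]<80),"binrim")
rect(box(400,465,225,290)&(hsv[...,2]<60),"mat")
rect(box(165,212,140,185)&(Z>.04),"tin");rect(box(350,402,130,185)&(Z>.03),"bowl")
rect(box(295,325,160,190)&(Z>.02),"purple")
rect(box(282,302,252,276)&(Z>.02),"mid");rect(box(236,270,260,292)&(Z>.01),"fp")
S=np.load("scene0.npz")["w"];
m=box(300,325,222,243);q=S[m];q=q[(q[:,2]>.02)&(q[:,2]<.07)];print("chuck scene",len(q),np.nanpercentile(q,[5,50,95],axis=0))
print(R.from_quat(state()['eef_rot']).as_matrix().round(3))
E
```

```text
blank 1955 rect c,size,ang ((521.5798950195312, -116.00919342041016), (239.37193298339844, 35.40447998046875), 4.64942741394043) medz 0.11169271503092304 mean [ 0.51839036 -0.11575203]
board 7942 rect c,size,ang ((450.2601623535156, 334.34130859375), (152.59535217285156, 260.50042724609375), 86.11815643310547) medz 0.012995844061240196 mean [0.4474498  0.33377573]
binrim 873 rect c,size,ang ((505.0295104980469, -23.175506591796875), (169.44802856445312, 272.21722412109375), 12.379755020141602) medz 0.07531111988933313 mean [0.4984586  0.01657642]
mat 2449 rect c,size,ang ((522.556640625, -341.586669921875), (85.07783508300781, 125.18479919433594), 43.32737731933594) medz nan mean [nan nan]
tin 845 rect c,size,ang ((736.21484375, 213.16305541992188), (71.93970489501953, 72.24700927734375), 85.23329162597656) medz 0.055636100524443795 mean [0.7341151  0.21194245]
bowl 607 rect c,size,ang ((747.304443359375, -215.6743621826172), (106.01599884033203, 107.45016479492188), 88.73883819580078) medz 0.043136973944440445 mean [ 0.75801194 -0.22036281]
purple 409 rect c,size,ang ((705.420166015625, -64.62708282470703), (47.08088302612305, 46.097145080566406), 3.2751803398132324) medz 0.052819236939900635 mean [ 0.7021762  -0.06433101]
mid 210 rect c,size,ang ((500.53106689453125, -25.348678588867188), (33.062767028808594, 33.64303970336914), 87.98870086669922) medz 0.049573171631230664 mean [ 0.49960068 -0.0255545 ]
fp 697 rect c,size,ang ((479.92425537109375, 62.30598068237305), (65.21000671386719, 65.61876678466797), 89.0220718383789) medz 0.016174878732314074 mean [0.478316   0.06137379]
chuck scene 236 [[ 0.5006381  -0.11011197  0.02907864]
 [ 0.52559421 -0.09626256  0.05207005]
 [ 0.54074209 -0.08634636  0.06436173]]
[[ 0.901  0.434 -0.001]
 [ 0.434 -0.901  0.002]
 [-0.    -0.002 -1.   ]]
```

```bash
python3 -m handwheel '[{"wz":0.123},{"wz":0.123},{"wz":0.123},{"x":0.03,"y":-0.03},{"x":0.03,"y":-0.04},{"x":0.03,"y":-0.04},{"x":0.03,"y":-0.04},{"x":0.03,"y":-0.04},{"x":0.03,"y":-0.04},{"x":0.03,"y":-0.04},{"x":0.02,"y":-0.04}]'
cat >> h.py <<'E'
def go(x,y,z,yawdeg):
    s=state();M=R.from_quat(s['eef_rot']).as_matrix()
    a=np.radians(yawdeg)
    T=np.array([[np.cos(a),np.sin(a),0],[np.sin(a),-np.cos(a),0],[0,0,-1]])
    d=np.array([x,y,z])-s['ee_pos']
    print("pos",s['ee_pos'].round(4),"yaw",np.degrees(np.arctan2(M[1,0],M[0,0])).round(2),"turn rotvec(tool)",R.from_matrix(M.T@T).as_rotvec().round(4),
     "\nshift now-axes",(M.T@d).round(4),"shift after-turn axes",(T.T@d).round(4),"t",s['time_s'],"gap",s['finger_gap'],"ff",s['finger_force'],"j",s['joint_positions'].round(2))
E
python3 - <<'E'
from h import *
go(.5216,-.116,.15,4.65)
f=grab("top");p=np.load("top0.npz")["p"]
m=np.zeros((480,640),np.uint8);m[225:292,398:468]=(p.max(2)[225:292,398:468]<55)
c=max(cv2.findContours(m,0,cv2.CHAIN_APPROX_NONE)[0],key=cv2.contourArea)
K=np.array(f["intrinsics"],float);d=np.array(f["dist"],float)
q=cv2.undistortPoints(c.astype(float),K,d).reshape(-1,2)
Rm=cv2.Rodrigues(np.array(f["rvec"],float))[0];t=np.array(f["tvec"],float).ravel();C=-Rm.T@t
r=np.c_[q,np.ones(len(q))]@Rm; s=(.006-C[2])/r[:,2]; P=(C+r*s[:,None])[:,:2]
print("mat",cv2.minEnclosingCircle((P*1000).astype(np.float32)),cv2.fitEllipse((P*1000).astype(np.float32)))
E
```

```text
pos [ 0.2818 -0.585   0.2553] yaw 25.72 turn rotvec(tool) [-0.0023  0.0005  0.3677] 
shift now-axes [ 0.4196 -0.3182  0.106 ] shift after-turn axes [ 0.2771 -0.4481  0.1053] t 0.1 gap 0.998053554721891 ff 0.0 j [ 1.1   0.62 -0.01  1.42  0.01  1.1  -0.04]
mat ((520.7431030273438, -340.29315185546875), 64.1601333618164) ((520.616455078125, -340.27325439453125), (125.71058654785156, 126.13379669189453), 60.67018508911133)schema error: expected keys x, y, z, wx, wy, wz
```

```bash
python3 -m handwheel '[{"x":0,"y":0,"z":0,"wx":0,"wy":0,"wz":0.123},{"x":0,"y":0,"z":0,"wx":0,"wy":0,"wz":0.123},{"x":0,"y":0,"z":0,"wx":0,"wy":0,"wz":0.122},{"x":0.03,"y":-0.03,"z":0,"wx":0,"wy":0,"wz":0},{"x":0.03,"y":-0.04,"z":0,"wx":0,"wy":0,"wz":0},{"x":0.03,"y":-0.04,"z":0,"wx":0,"wy":0,"wz":0},{"x":0.03,"y":-0.04,"z":0,"wx":0,"wy":0,"wz":0},{"x":0.03,"y":-0.04,"z":0,"wx":0,"wy":0,"wz":0},{"x":0.03,"y":-0.04,"z":0,"wx":0,"wy":0,"wz":0},{"x":0.03,"y":-0.04,"z":0,"wx":0,"wy":0,"wz":0},{"x":0.03,"y":-0.04,"z":0,"wx":0,"wy":0,"wz":0}]'
python3 -c "
from h import *
go(.5216,-.116,.15,4.65)"
```

```text
time_s: 1.25
ee_pos: [0.4969, -0.2553, 0.2562]
eef_rot: [0.999, 0.04, -0.0, -0.0]
force: [1.2, 0.2, 0.1]
finger_gap: 0.999
finger_force: 0.0
pos [ 0.4969 -0.2553  0.2562] yaw 4.63 turn rotvec(tool) [-0.0002  0.0001 -0.0004] 
shift now-axes [ 0.0359 -0.1369  0.1063] shift after-turn axes [ 0.0359 -0.1369  0.1062] t 1.25 gap 0.9985152505509253 ff 0.0 j [ 0.4   0.47  0.06  1.7  -0.03  0.98 -1.02]
```

```bash
python3 -m handwheel '[{"x":0.012,"y":-0.04,"z":0,"wx":0,"wy":0,"wz":0},{"x":0.012,"y":-0.04,"z":0,"wx":0,"wy":0,"wz":0},{"x":0.012,"y":-0.04,"z":0,"wx":0,"wy":0,"wz":0},{"x":0,"y":-0.017,"z":0.03,"wx":0,"wy":0,"wz":0},{"x":0,"y":0,"z":0.04,"wx":0,"wy":0,"wz":0},{"x":0,"y":0,"z":0.026,"wx":0,"wy":0,"wz":0},{"x":0,"y":0,"z":0,"wx":0,"wy":0,"wz":0}]'
python3 - <<'E'
from h import *
go(.5216,-.116,.102,4.65)
f=grab("top");p=f["pixels"];w=world(f)
cv2.imwrite("pics/top1.png",cv2.resize(p[180:330,240:440],(800,600)))
E
```

```text
time_s: 1.95
ee_pos: [0.5182, -0.1168, 0.1568]
eef_rot: [0.999, 0.041, -0.004, -0.001]
force: [-0.0, -0.4, 1.0]
finger_gap: 1.0
finger_force: 0.0
pos [ 0.5182 -0.1168  0.1568] yaw 4.67 turn rotvec(tool) [-0.0025  0.0088  0.0004] 
shift now-axes [ 0.0039 -0.0004  0.0548] shift after-turn axes [ 0.0034 -0.0006  0.0548] t 1.95 gap 0.9995827889375531 ff 0.0 j [ 0.16  0.56  0.03  1.88 -0.03  0.71 -1.28]
```

View pics/top1.png

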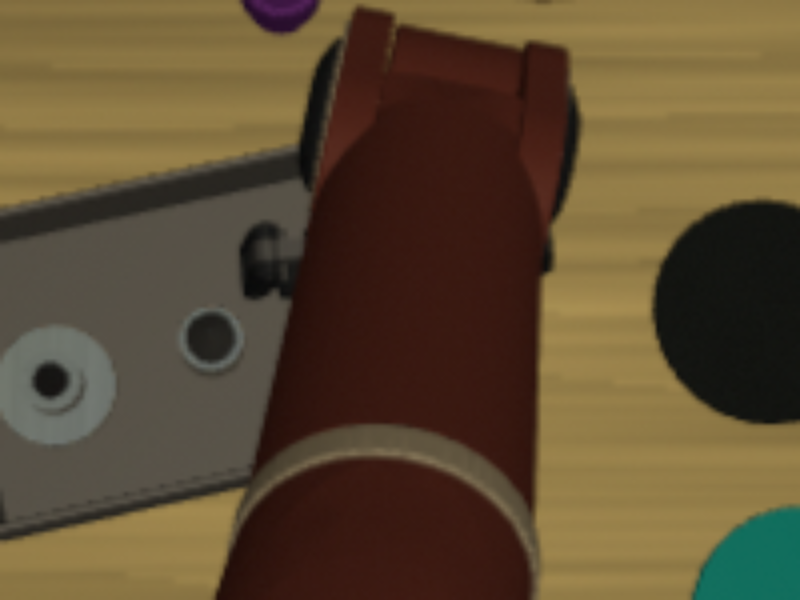

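The arm hides the blank. The left finger shows at (270,262), clear of the centre at (212,338). The measured pose straddles the blank, so I'll descend and grip.

```bash
python3 -m handwheel '[{"x":0,"y":0,"z":0.02,"wx":0,"wy":0,"wz":0},{"x":0,"y":0,"z":0.02,"wx":0,"wy":0,"wz":0},{"x":0,"y":0,"z":0.01,"wx":0,"wy":0,"wz":0},{"x":0,"y":0,"z":0,"wx":0,"wy":0,"wz":0},{"x":0,"y":0,"z":0,"wx":0,"wy":0,"wz":0}]' && python3 -m handwheel '[{"x":0,"y":0,"z":0,"wx":0,"wy":0,"wz":0},{"x":0,"y":0,"z":0,"wx":0,"wy":0,"wz":0},{"x":0,"y":0,"z":0,"wx":0,"wy":0,"wz":0},{"x":0,"y":0,"z":0,"wx":0,"wy":0,"wz":0},{"x":0,"y":0,"z":0,"wx":0,"wy":0,"wz":0},{"x":0,"y":0,"z":0,"wx":0,"wy":0,"wz":0},{"x":0,"y":0,"z":0,"wx":0,"wy":0,"wz":0},{"x":0,"y":0,"z":0,"wx":0,"wy":0,"wz":0}]' 0 50
python3 -c "
from h import *
go(.5216,-.116,.102,4.65)"
```

```text
time_s: 2.5
ee_pos: [0.5219, -0.1181, 0.1115]
eef_rot: [0.999, 0.04, 0.001, 0.0]
force: [0.5, -0.3, 1.1]
finger_gap: 1.0
finger_force: 0.0
time_s: 3.3
ee_pos: [0.5215, -0.1177, 0.111]
eef_rot: [0.999, 0.04, 0.001, -0.0]
force: [-0.5, 0.8, 5.6]
finger_gap: 0.401
finger_force: 50.9
pos [ 0.5215 -0.1177  0.111 ] yaw 4.64 turn rotvec(tool) [ 0.     -0.0011 -0.0002] 
shift now-axes [ 0.0003 -0.0016  0.009 ] shift after-turn axes [ 0.0003 -0.0016  0.009 ] t 3.3 gap 0.4005233391343869 ff 50.896673798561096 j [ 0.16  0.63  0.03  1.91 -0.03  0.6  -1.28]
```

Gripped, but 9 mm high. I'll regrip lower.

```bash
Z='x'; python3 -m handwheel '[{"x":0,"y":0,"z":0,"wx":0,"wy":0,"wz":0},{"x":0,"y":0,"z":0,"wx":0,"wy":0,"wz":0},{"x":0,"y":0,"z":0,"wx":0,"wy":0,"wz":0},{"x":0,"y":0,"z":0.008,"wx":0,"wy":0,"wz":0},{"x":0,"y":0,"z":0,"wx":0,"wy":0,"wz":0}]' 80 && python3 -m handwheel '[{"x":0,"y":0,"z":0,"wx":0,"wy":0,"wz":0},{"x":0,"y":0,"z":0,"wx":0,"wy":0,"wz":0},{"x":0,"y":0,"z":0,"wx":0,"wy":0,"wz":0},{"x":0,"y":0,"z":0,"wx":0,"wy":0,"wz":0},{"x":0,"y":0,"z":0,"wx":0,"wy":0,"wz":0},{"x":0,"y":0,"z":0,"wx":0,"wy":0,"wz":0},{"x":0,"y":0,"z":0,"wx":0,"wy":0,"wz":0}]' 0 60 && python3 -m handwheel '[{"x":0,"y":0,"z":-0.02,"wx":0,"wy":0,"wz":0},{"x":0,"y":0,"z":-0.03,"wx":0,"wy":0,"wz":0},{"x":0,"y":0,"z":-0.03,"wx":0,"wy":0,"wz":0},{"x":0,"y":0,"z":-0.03,"wx":0,"wy":0,"wz":0},{"x":0,"y":0,"z":0,"wx":0,"wy":0,"wz":0.075},{"x":0,"y":0,"z":0,"wx":0,"wy":0,"wz":0.075},{"x":0,"y":0,"z":0,"wx":0,"wy":0,"wz":0}]'
python3 -c "
from h import *
go(.450,.334,.18,-3.9)"
```

```text
time_s: 3.8
ee_pos: [0.5201, -0.1176, 0.1011]
eef_rot: [0.999, 0.04, -0.001, -0.0]
force: [-1.2, -0.9, -0.6]
finger_gap: 0.8
finger_force: 0.0
time_s: 4.5
ee_pos: [0.5212, -0.1178, 0.1025]
eef_rot: [0.999, 0.04, 0.0, 0.0]
force: [0.7, 0.3, 1.4]
finger_gap: 0.401
finger_force: 59.9
time_s: 5.2
ee_pos: [0.5204, -0.1175, 0.212]
eef_rot: [0.999, -0.034, -0.001, -0.0]
force: [0.2, -0.2, -2.1]
finger_gap: 0.406
finger_force: 60.1
pos [ 0.5204 -0.1175  0.212 ] yaw -3.95 turn rotvec(tool) [-0.0001  0.0013 -0.0009] 
shift now-axes [-0.1013 -0.4456  0.0322] shift after-turn axes [-0.1009 -0.4457  0.032 ] t 5.2 gap 0.4055026149014098 ff 60.09410619735718 j [ 0.13  0.49  0.08  1.82 -0.05  0.84 -1.41]
```

```bash
python3 -m handwheel '[{"x":-0.009,"y":-0.038,"z":0,"wx":0,"wy":0,"wz":0},{"x":-0.009,"y":-0.038,"z":0,"wx":0,"wy":0,"wz":0},{"x":-0.009,"y":-0.038,"z":0,"wx":0,"wy":0,"wz":0},{"x":-0.009,"y":-0.038,"z":0,"wx":0,"wy":0,"wz":0},{"x":-0.009,"y":-0.038,"z":0,"wx":0,"wy":0,"wz":0},{"x":-0.009,"y":-0.038,"z":0,"wx":0,"wy":0,"wz":0},{"x":-0.009,"y":-0.038,"z":0,"wx":0,"wy":0,"wz":0},{"x":-0.009,"y":-0.038,"z":0,"wx":0,"wy":0,"wz":0},{"x":-0.009,"y":-0.038,"z":0,"wx":0,"wy":0,"wz":0},{"x":-0.009,"y":-0.038,"z":0,"wx":0,"wy":0,"wz":0},{"x":-0.009,"y":-0.038,"z":0,"wx":0,"wy":0,"wz":0},{"x":-0.002,"y":-0.027,"z":0,"wx":0,"wy":0,"wz":0}]' && python3 -m handwheel '[{"x":0,"y":0,"z":0.03,"wx":0,"wy":0,"wz":0},{"x":0,"y":0,"z":0.03,"wx":0,"wy":0,"wz":0},{"x":0,"y":0,"z":0.03,"wx":0,"wy":0,"wz":0},{"x":0,"y":0,"z":0.03,"wx":0,"wy":0,"wz":0},{"x":0,"y":0,"z":0.02,"wx":0,"wy":0,"wz":0},{"x":0,"y":0,"z":0,"wx":0,"wy":0,"wz":0},{"x":0,"y":0,"z":0,"wx":0,"wy":0,"wz":0}]'
python3 -c "
from h import *
go(.450,.334,.040,-3.9)"
```

```text
time_s: 6.4
ee_pos: [0.4487, 0.3365, 0.2116]
eef_rot: [0.999, -0.032, -0.001, -0.0]
force: [0.1, -0.3, -2.6]
finger_gap: 0.407
finger_force: 60.3
time_s: 7.1
ee_pos: [0.451, 0.3331, 0.0722]
eef_rot: [0.999, -0.034, -0.0, 0.0]
force: [0.1, 0.5, -1.4]
finger_gap: 0.4
finger_force: 60.3
pos [0.451  0.3331 0.0722] yaw -3.92 turn rotvec(tool) [ 0.0005  0.0007 -0.0003] 
shift now-axes [-0.001  -0.0009  0.0322] shift after-turn axes [-0.0011 -0.0009  0.0322] t 7.1 gap 0.3999802610252088 ff 60.2618944644928 j [-0.7   0.72  0.04  1.86 -0.05  0.56 -2.27]
```

```bash
python3 -m handwheel '[{"x":0,"y":0,"z":0.015,"wx":0,"wy":0,"wz":0},{"x":0,"y":0,"z":0.01,"wx":0,"wy":0,"wz":0},{"x":0,"y":0,"z":0.006,"wx":0,"wy":0,"wz":0},{"x":0,"y":0,"z":0,"wx":0,"wy":0,"wz":0},{"x":0,"y":0,"z":0,"wx":0,"wy":0,"wz":0}]' && python3 -m handwheel '[{"x":0,"y":0,"z":0,"wx":0,"wy":0,"wz":0},{"x":0,"y":0,"z":0,"wx":0,"wy":0,"wz":0},{"x":0,"y":0,"z":0,"wx":0,"wy":0,"wz":0},{"x":0,"y":0,"z":0,"wx":0,"wy":0,"wz":0},{"x":0,"y":0,"z":0,"wx":0,"wy":0,"wz":0},{"x":0,"y":0,"z":0,"wx":0,"wy":0,"wz":0},{"x":0,"y":0,"z":0,"wx":0,"wy":0,"wz":0}]' 100 && python3 -m handwheel '[{"x":0,"y":0,"z":-0.03,"wx":0,"wy":0,"wz":0},{"x":0,"y":0,"z":-0.03,"wx":0,"wy":0,"wz":0},{"x":0,"y":0,"z":-0.03,"wx":0,"wy":0,"wz":0},{"x":0,"y":0,"z":-0.03,"wx":0,"wy":0,"wz":0},{"x":0,"y":0,"z":-0.03,"wx":0,"wy":0,"wz":0},{"x":0,"y":0,"z":0,"wx":0,"wy":0,"wz":-0.14},{"x":0,"y":0,"z":0,"wx":0,"wy":0,"wz":-0.14},{"x":0,"y":0,"z":0,"wx":0,"wy":0,"wz":-0.14},{"x":0,"y":0,"z":0,"wx":0,"wy":0,"wz":-0.14},{"x":0,"y":0,"z":0,"wx":0,"wy":0,"wz":-0.14},{"x":0,"y":0,"z":0,"wx":0,"wy":0,"wz":-0.14},{"x":0,"y":0,"z":0,"wx":0,"wy":0,"wz":-0.14}]'
python3 - <<'E'
from h import *
go(.5195,-.1127,.19,102.4)
f=grab("top");cv2.imwrite("pics/top2.png",f["pixels"])
w=world(f);v,u=np.mgrid[0:480,0:640]
m=(u>80)&(u<180)&(v>220)&(v<370)&(w[...,2]>.035)&(w[...,2]<.07)
q=w[m];print(len(q),cv2.minAreaRect((q[:,:2]*1000).astype(np.float32)),np.median(q[:,2]))
m=(u>310)&(u<350)&(v>235)&(v<280)&(w[...,2]>.03)
q=w[m];print("chuck",len(q),cv2.minEnclosingCircle((q[:,:2]*1000).astype(np.float32)),q.mean(0))
E
```

```text
time_s: 7.6
ee_pos: [0.4513, 0.3333, 0.0418]
eef_rot: [0.999, -0.035, 0.0, -0.0]
force: [-0.0, 0.6, -2.2]
finger_gap: 0.401
finger_force: 60.3
time_s: 8.3
ee_pos: [0.451, 0.3331, 0.0413]
eef_rot: [0.999, -0.035, -0.0, -0.0]
force: [-0.1, 0.9, -0.5]
finger_gap: 1.0
finger_force: 0.0
time_s: 9.5
ee_pos: [0.4509, 0.3329, 0.1913]
eef_rot: [0.897, 0.442, -0.0, 0.0]
force: [0.3, 0.4, 0.3]
finger_gap: 0.999
finger_force: 0.0
pos [0.4509 0.3329 0.1913] yaw 52.51 turn rotvec(tool) [-1.000e-04  3.000e-04 -8.708e-01] 
shift now-axes [-0.3118  0.3256  0.0014] shift after-turn axes [-0.4499 -0.0287  0.0013] t 9.5 gap 0.9993011719798113 ff 0.0 j [-0.53  0.56 -0.23  1.76  0.16  0.84 -1.48]
1982 ((452.7476806640625, 333.0733947753906), (37.62948989868164, 240.05422973632812), 86.02185821533203) 0.04772071257930323
chuck 430 ((532.893310546875, -120.54155731201172), 41.08359146118164) [ 0.51878227 -0.11236111  0.0580905 ]
```

View pics/top2.png

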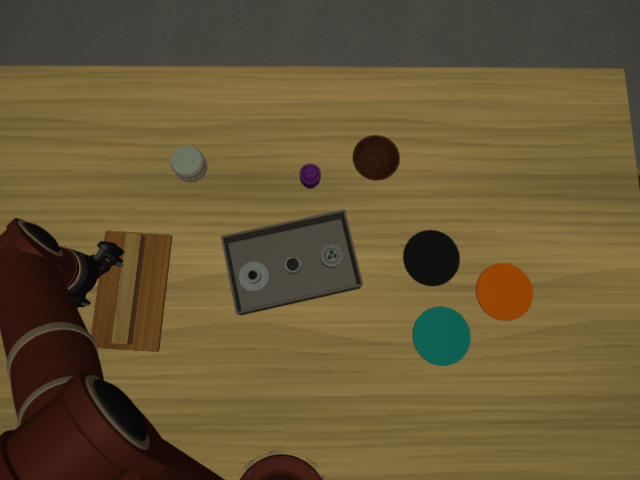

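The blank lies flat on the board at (127,288). The chuck is at (332,256), about (0.519, -0.112), and the other two accessories are untouched.

```bash
python3 -m handwheel '[{"x":0,"y":0,"z":0,"wx":0,"wy":0,"wz":-0.145},{"x":0,"y":0,"z":0,"wx":0,"wy":0,"wz":-0.145},{"x":0,"y":0,"z":0,"wx":0,"wy":0,"wz":-0.145},{"x":0,"y":0,"z":0,"wx":0,"wy":0,"wz":-0.145},{"x":0,"y":0,"z":0,"wx":0,"wy":0,"wz":-0.145},{"x":0,"y":0,"z":0,"wx":0,"wy":0,"wz":-0.145}]' && python3 -m handwheel '[{"x":-0.03,"y":-0.0024,"z":0,"wx":0,"wy":0,"wz":0},{"x":-0.038,"y":-0.0024,"z":0,"wx":0,"wy":0,"wz":0},{"x":-0.038,"y":-0.0024,"z":0,"wx":0,"wy":0,"wz":0},{"x":-0.038,"y":-0.0024,"z":0,"wx":0,"wy":0,"wz":0},{"x":-0.038,"y":-0.0024,"z":0,"wx":0,"wy":0,"wz":0},{"x":-0.038,"y":-0.0024,"z":0,"wx":0,"wy":0,"wz":0},{"x":-0.038,"y":-0.0024,"z":0,"wx":0,"wy":0,"wz":0},{"x":-0.038,"y":-0.0024,"z":0,"wx":0,"wy":0,"wz":0},{"x":-0.038,"y":-0.0024,"z":0,"wx":0,"wy":0,"wz":0},{"x":-0.038,"y":-0.0024,"z":0,"wx":0,"wy":0,"wz":0},{"x":-0.038,"y":-0.0024,"z":0,"wx":0,"wy":0,"wz":0},{"x":-0.038,"y":-0.0024,"z":0,"wx":0,"wy":0,"wz":0}]' && python3 -m handwheel '[{"x":0,"y":0,"z":0.02,"wx":0,"wy":0,"wz":0},{"x":0,"y":0,"z":0.02,"wx":0,"wy":0,"wz":0},{"x":0,"y":0,"z":0.02,"wx":0,"wy":0,"wz":0},{"x":0,"y":0,"z":0,"wx":0,"wy":0,"wz":0},{"x":0,"y":0,"z":0,"wx":0,"wy":0,"wz":0}]'
python3 -c "
from h import *
go(.519,-.1127,.047,102.4)"
```

```text
time_s: 10.15
ee_pos: [0.451, 0.3329, 0.1912]
eef_rot: [0.628, 0.778, -0.0, 0.0]
force: [-0.4, 0.2, -0.4]
finger_gap: 0.996
finger_force: 0.0
time_s: 11.35
ee_pos: [0.5162, -0.1128, 0.1913]
eef_rot: [0.63, 0.776, -0.0, -0.0]
force: [0.9, 0.5, -0.3]
finger_gap: 1.0
finger_force: 0.0
time_s: 11.85
ee_pos: [0.5163, -0.1109, 0.1315]
eef_rot: [0.629, 0.777, -0.0, -0.0]
force: [0.3, -0.2, 0.6]
finger_gap: 1.001
finger_force: 0.0
pos [ 0.5163 -0.1109  0.1315] yaw 101.98 turn rotvec(tool) [-0.0004 -0.0002 -0.0074] 
shift now-axes [-0.0023  0.0023  0.0845] shift after-turn axes [-0.0023  0.0022  0.0845] t 11.85 gap 1.0011886585753436 ff 0.0 j [ 0.46  0.63 -0.44  1.91  0.4   0.7  -0.01]
```

```bash
python3 -m handwheel '[{"x":-0.002,"y":0.002,"z":0.02,"wx":0,"wy":0,"wz":-0.007},{"x":0,"y":0,"z":0.02,"wx":0,"wy":0,"wz":0},{"x":0,"y":0,"z":0.02,"wx":0,"wy":0,"wz":0},{"x":0,"y":0,"z":0.015,"wx":0,"wy":0,"wz":0},{"x":0,"y":0,"z":0.01,"wx":0,"wy":0,"wz":0},{"x":0,"y":0,"z":0,"wx":0,"wy":0,"wz":0}]' && python3 -m handwheel '[{"x":0,"y":0,"z":0,"wx":0,"wy":0,"wz":0},{"x":0,"y":0,"z":0,"wx":0,"wy":0,"wz":0},{"x":0,"y":0,"z":0,"wx":0,"wy":0,"wz":0},{"x":0,"y":0,"z":0,"wx":0,"wy":0,"wz":0},{"x":0,"y":0,"z":0,"wx":0,"wy":0,"wz":0},{"x":0,"y":0,"z":0,"wx":0,"wy":0,"wz":0},{"x":0,"y":0,"z":0,"wx":0,"wy":0,"wz":0},{"x":0,"y":0,"z":0,"wx":0,"wy":0,"wz":0}]' 0 60
python3 -c "
from h import *
go(.521,-.340,.15,102.4)"
```

```text
time_s: 12.45
ee_pos: [0.5187, -0.1125, 0.0461]
eef_rot: [0.626, 0.779, -0.0, -0.0]
force: [0.2, 0.5, 1.0]
finger_gap: 1.0
finger_force: 0.0
time_s: 13.25
ee_pos: [0.5196, -0.1126, 0.0476]
eef_rot: [0.626, 0.78, 0.001, 0.001]
force: [-0.4, 1.3, 5.7]
finger_gap: 0.532
finger_force: 61.1
pos [ 0.5196 -0.1126  0.0476] yaw 102.43 turn rotvec(tool) [0.0022 0.001  0.0005] 
shift now-axes [-0.2225 -0.0473 -0.1023] shift after-turn axes [-0.2224 -0.0474 -0.1024] t 13.25 gap 0.5317776521034459 ff 61.08192443847656 j [ 0.4   0.76 -0.35  1.95  0.5   0.51 -0.09]
```

```bash
python3 -m handwheel '[{"x":0,"y":0,"z":-0.015,"wx":0,"wy":0,"wz":0},{"x":0,"y":0,"z":-0.025,"wx":0,"wy":0,"wz":0},{"x":0,"y":0,"z":-0.025,"wx":0,"wy":0,"wz":0},{"x":0,"y":0,"z":-0.025,"wx":0,"wy":0,"wz":0},{"x":0,"y":0,"z":-0.02,"wx":0,"wy":0,"wz":0},{"x":0,"y":0,"z":0,"wx":0,"wy":0,"wz":0},{"x":0,"y":0,"z":0,"wx":0,"wy":0,"wz":0}]'
python3 - <<'E'
from h import *
go(.521,-.340,.15,102.4)
f=grab("scene");cv2.imwrite("pics/s3.png",cv2.resize(f["pixels"][120:300,200:440],(800,600)))
E
```

```text
time_s: 13.95
ee_pos: [0.5177, -0.1128, 0.1555]
eef_rot: [0.626, 0.779, -0.001, -0.001]
force: [-0.4, -0.1, -4.1]
finger_gap: 0.526
finger_force: 62.5
pos [ 0.5177 -0.1128  0.1555] yaw 102.42 turn rotvec(tool) [-0.0016 -0.0003  0.0003] 
shift now-axes [-0.2226 -0.0456  0.0055] shift after-turn axes [-0.2226 -0.0456  0.0055] t 13.95 gap 0.5263031666184882 ff 62.486464977264404 j [ 0.48  0.6  -0.47  1.88  0.38  0.76  0.02]
```

View pics/s3.png

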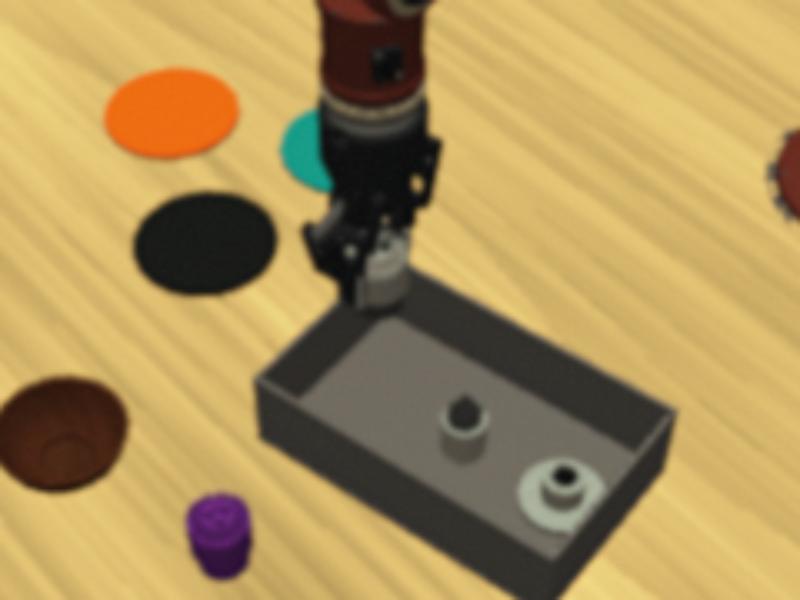

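The chuck is held upright at (385,270), and the centre and faceplate are still standing in the bin. Next I'll carry it to the mat.

```bash
python3 -m handwheel '[{"x":-0.03,"y":-0.006,"z":0,"wx":0,"wy":0,"wz":0},{"x":-0.03,"y":-0.006,"z":0,"wx":0,"wy":0,"wz":0},{"x":-0.03,"y":-0.006,"z":0,"wx":0,"wy":0,"wz":0},{"x":-0.03,"y":-0.006,"z":0,"wx":0,"wy":0,"wz":0},{"x":-0.03,"y":-0.006,"z":0,"wx":0,"wy":0,"wz":0},{"x":-0.03,"y":-0.006,"z":0,"wx":0,"wy":0,"wz":0},{"x":-0.03,"y":-0.006,"z":0,"wx":0,"wy":0,"wz":0},{"x":-0.013,"y":-0.004,"z":0,"wx":0,"wy":0,"wz":0},{"x":0,"y":0,"z":0.02,"wx":0,"wy":0,"wz":0},{"x":0,"y":0,"z":0.03,"wx":0,"wy":0,"wz":0},{"x":0,"y":0,"z":0.03,"wx":0,"wy":0,"wz":0},{"x":0,"y":0,"z":0,"wx":0,"wy":0,"wz":0}]'
python3 -c "
from h import *
go(.521,-.340,.049,102.4)"
```

```text
time_s: 15.2
ee_pos: [0.5176, -0.3372, 0.0707]
eef_rot: [0.626, 0.78, -0.001, -0.007]
force: [-1.8, 0.8, -3.8]
finger_gap: 0.531
finger_force: 62.7
pos [ 0.5176 -0.3372  0.0707] yaw 102.52 turn rotvec(tool) [-0.0099 -0.0093  0.0021] 
shift now-axes [-0.0037  0.0029  0.0216] shift after-turn axes [-0.0035  0.0027  0.0217] t 15.2 gap 0.5312759630131677 ff 62.67842888832092 j [ 0.79  0.83 -0.43  1.67  0.46  0.76  0.36]
```

```bash
python3 -m handwheel '[{"x":0,"y":0,"z":0.006,"wx":0,"wy":0,"wz":0},{"x":0,"y":0,"z":0.006,"wx":0,"wy":0,"wz":0},{"x":0,"y":0,"z":0.004,"wx":0,"wy":0,"wz":0},{"x":0,"y":0,"z":0.002,"wx":0,"wy":0,"wz":0},{"x":0,"y":0,"z":0,"wx":0,"wy":0,"wz":0},{"x":0,"y":0,"z":0,"wx":0,"wy":0,"wz":0}]'
python3 -c "
from h import *
go(.521,-.340,.0485,102.4);print(state()['force'])"
```

```text
time_s: 15.8
ee_pos: [0.522, -0.3404, 0.0588]
eef_rot: [0.626, 0.779, 0.0, 0.0]
force: [0.2, -0.0, -4.1]
finger_gap: 0.534
finger_force: 62.7
pos [ 0.522  -0.3404  0.0588] yaw 102.43 turn rotvec(tool) [0.0006 0.0005 0.0005] 
shift now-axes [ 0.0006 -0.0009  0.0103] shift after-turn axes [ 0.0006 -0.0009  0.0103] t 15.8 gap 0.5342309802889655 ff 62.677016258239746 j [ 0.79  0.84 -0.42  1.68  0.47  0.72  0.35]
[ 0.1934655  -0.0057908  -4.12663617]
```

```bash
python3 -m handwheel '[{"x":0,"y":0,"z":0.004,"wx":0,"wy":0,"wz":0},{"x":0,"y":0,"z":0.003,"wx":0,"wy":0,"wz":0},{"x":0,"y":0,"z":0.002,"wx":0,"wy":0,"wz":0},{"x":0,"y":0,"z":0,"wx":0,"wy":0,"wz":0},{"x":0,"y":0,"z":0,"wx":0,"wy":0,"wz":0},{"x":0,"y":0,"z":0,"wx":0,"wy":0,"wz":0}]'
python3 -c "
from h import *
go(.521,-.340,.0485,102.4);print(state()['force'])"
```

```text
time_s: 16.4
ee_pos: [0.5218, -0.3402, 0.0493]
eef_rot: [0.626, 0.78, 0.0, 0.0]
force: [1.0, 0.3, -3.7]
finger_gap: 0.531
finger_force: 63.3
pos [ 0.5218 -0.3402  0.0493] yaw 102.43 turn rotvec(tool) [ 0.0001 -0.      0.0006] 
shift now-axes [ 0.0004 -0.0007  0.0008] shift after-turn axes [ 0.0004 -0.0007  0.0008] t 16.4 gap 0.5313315144659143 ff 63.28216552734375 j [ 0.78  0.86 -0.41  1.68  0.48  0.71  0.34]
[ 1.03416581  0.28965398 -3.65563021]
```

Not touching yet, so I'll creep down until the weight comes off.

```bash
python3 -m handwheel '[{"x":0,"y":0,"z":0.001,"wx":0,"wy":0,"wz":0},{"x":0,"y":0,"z":0,"wx":0,"wy":0,"wz":0},{"x":0,"y":0,"z":0,"wx":0,"wy":0,"wz":0}]'; python3 -m handwheel '[{"x":0,"y":0,"z":0.001,"wx":0,"wy":0,"wz":0},{"x":0,"y":0,"z":0,"wx":0,"wy":0,"wz":0},{"x":0,"y":0,"z":0,"wx":0,"wy":0,"wz":0}]'
```

```text
time_s: 16.7
ee_pos: [0.5219, -0.3403, 0.0487]
eef_rot: [0.626, 0.78, 0.0, 0.0]
force: [-0.5, 1.0, -1.2]
finger_gap: 0.532
finger_force: 63.4
time_s: 17.0
ee_pos: [0.5219, -0.3403, 0.0486]
eef_rot: [0.626, 0.78, -0.0, 0.0]
force: [-2.0, 0.4, 6.5]
finger_gap: 0.532
finger_force: 63.9
```

The chuck is on the mat, so I'll open, retreat straight up and check.

```bash
python3 -m handwheel '[{"x":0,"y":0,"z":0,"wx":0,"wy":0,"wz":0},{"x":0,"y":0,"z":0,"wx":0,"wy":0,"wz":0},{"x":0,"y":0,"z":0,"wx":0,"wy":0,"wz":0},{"x":0,"y":0,"z":0,"wx":0,"wy":0,"wz":0},{"x":0,"y":0,"z":0,"wx":0,"wy":0,"wz":0},{"x":0,"y":0,"z":0,"wx":0,"wy":0,"wz":0},{"x":0,"y":0,"z":0,"wx":0,"wy":0,"wz":0}]' 100 && python3 -m handwheel '[{"x":0,"y":0,"z":-0.015,"wx":0,"wy":0,"wz":0},{"x":0,"y":0,"z":-0.03,"wx":0,"wy":0,"wz":0},{"x":0,"y":0,"z":-0.03,"wx":0,"wy":0,"wz":0},{"x":0,"y":0,"z":-0.03,"wx":0,"wy":0,"wz":0},{"x":0,"y":0,"z":-0.03,"wx":0,"wy":0,"wz":0},{"x":0,"y":0,"z":-0.03,"wx":0,"wy":0,"wz":0},{"x":-0.04,"y":0,"z":0,"wx":0,"wy":0,"wz":0},{"x":-0.04,"y":0,"z":0,"wx":0,"wy":0,"wz":0},{"x":-0.04,"y":0,"z":0,"wx":0,"wy":0,"wz":0},{"x":-0.04,"y":0,"z":0,"wx":0,"wy":0,"wz":0},{"x":0,"y":0,"z":0,"wx":0,"wy":0,"wz":0},{"x":0,"y":0,"z":0,"wx":0,"wy":0,"wz":0}]'
python3 - <<'E'
from h import *
f=grab("top");cv2.imwrite("pics/top4.png",f["pixels"])
w=world(f);v,u=np.mgrid[0:480,0:640]
m=(u>400)&(u<465)&(v>225)&(v<292)&(w[...,2]>.03)&(w[...,2]<.09)
q=w[m];print("chuck",len(q),cv2.minEnclosingCircle((q[:,:2]*1000).astype(np.float32)),q.mean(0),q[:,2].max())
E
```

```text
time_s: 17.7
ee_pos: [0.5217, -0.3402, 0.0472]
eef_rot: [0.626, 0.78, 0.0, -0.0]
force: [-0.1, -0.7, -0.5]
finger_gap: 1.005
finger_force: 0.0
time_s: 18.9
ee_pos: [0.5558, -0.497, 0.2124]
eef_rot: [0.627, 0.779, 0.0, -0.0]
force: [0.1, 0.3, 0.1]
finger_gap: 0.999
finger_force: 0.0
chuck 440 ((521.7916259765625, -337.5037841796875), 24.965534210205078) [ 0.51939249 -0.33566718  0.05839168] 0.0765925186503143
```

View pics/top4.png

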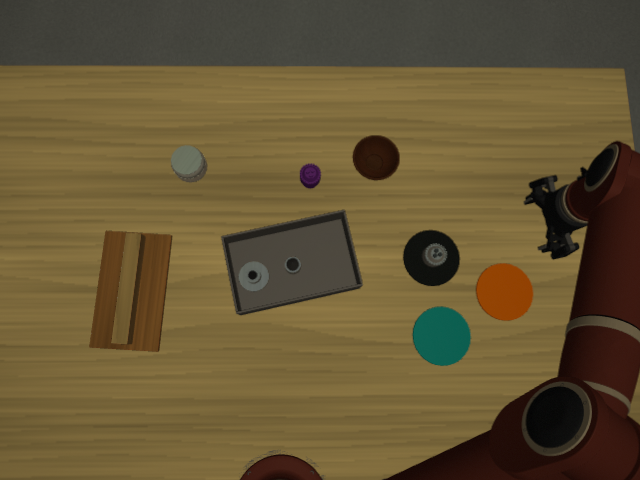

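The chuck stands upright in the middle of the black mat at (434,255). The blank is flat on the board at (127,288), and nothing else has moved.

```bash
python3 -c "
from cell import ticket
print(ticket.close_job())"
```

```text
the job is handed in; nothing more can be done
None
```

The job is handed in with no verdict returned: the final image shows the blank flat on the board, the chuck upright near the centre of the black mat, and everything else where it was.

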